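# Flip one caddy lid shut and the other open

### The arm

A 6-joint arm with a two-finger parallel gripper is mounted at the origin on a cart in front of the work surface, level with it; the furniture and walls round the work are solid. World frame = base frame: x ahead of the robot, y to its left, z up, the work surface at z = 0. Lengths are in mm, angles in degrees, forces in N, time in s.
With the tool pointing down it reaches from about 300 to 850 mm from the base axis. Payload 4.2 kg.
Tool frame: the origin (TCP) lies on the centre line of the jaws, within the pads' length; the fingertips stand 14 mm ahead of it and the grasp point (between the pads) lies 5 mm behind it; z points along the fingers, y is the line along which they close (so a half turn about z gives the same grasp; the last joint's range is limited). The gripper opens to 91 mm and grips with 3 to 60 N. Pads are 32 mm wide; open, the fingers measure 118 mm over their backs; the gripper's body (76 mm by 178 mm) begins 60 mm behind the grasp point.
Start: joints at [67.208, 18.312, 89.639, -0, 72.044, -1.146], TCP at [212.107, 534.465, 227.976] pointing down, gripper open.
Joint ranges: [-177.97, 177.97], [-48.28, 115.42], [12.27, 149.76], [-77.06, 257.06], [2.81, 150.46], [-146.56, 146.56]. Speed limits (degrees/s): [147.25, 147.25, 180, 180, 180, 180].

### API

Orientations are given as [roll, pitch, yaw] about the fixed x, y, z axes, in that order (R = Rz(yaw) Ry(pitch) Rx(roll)).
In Python, from workcell import env gives the robot as it stands.
- The arm moves only by the tool arm_command, never from a script. Its argument "motion" is a list of rows, each an object with "offset": the shift along the tool's x, y, z in m, a list of three; "spin": the turn about the tool's z in rad. In form: [{"offset": [tx, ty, tz], "spin": spin}, ...]. A call has 1 to 5 rows; each row shifts and turns the commanded pose from where the row before left it, along the tool's axes as they then stand; what a row does not reach is not made up. A row lasts 1/8 s, in which the tool goes at most 62.5 mm and 10.7 degrees, less where a joint would pass 70% of its speed; a pose out of reach is approached as far as the arm can. A call with a gripper value outside its range is refused whole. "jaw" is the finger opening in m, from 0 to 0.0912, set as the call begins (left out, the last holds). The fingers move at their own pace and stop on an object; "newtons" is the grip in N (left out, the last holds). Time passes only in rows, so rows that do not move let the fingers close. It gives the time, the measured TCP pose, the force, the opening and the grip force at its end, in the units of the state.
- env.state(): the state, without advancing time (a new reading comes with each control period).
- env.grab_frame(name): name is "scene" or "top" or "wrist"; returns (picture, depth): 400x640x3 uint8, blue, green, red; 400x640 float32, mm along the optical axis (not along the pixel's ray), 0 where there is no reading.
- env.camera_model(name): a dict with "fx", "fy", "cx", "cy" (pixels), "eye" and "rotation" of the camera in the world; the wrist camera has in their place "hand_eye" (4x4, takes a point from camera to tool coordinates, whose origin is the TCP and whose axes are the flange's). Camera axes: x right, y down, z forward; pixel columns grow to the right and rows downward; lengths in mm; the calibration is good to about 2 mm. A picture is of the moment at which its call begins: read the wrist's pose just before it. camera_model takes no time and is no camera call.
- env.job_done(): hands the job in; it is judged then, once.
Trained networks look in the newest picture that a camera, given by its name, has taken for a name from the list of things; names that differ only in an ending like _2 or _b are one class to them, and where a whole thing is asked for, a point or a joint stands for the part that bears it (a point fixed in the world has none). Each returns a list of dicts, best first, with "score" (0 to 1); they miss things now and then, are a little off and sometimes report something else, mostly with a low value. They report only what shows in the picture. A call takes as long as a camera call.
- env.boxes_of(camera, target): "bbox" ([left, top, right, bottom] in pixels, round what is visible of it).
- env.pinpoint(camera, target): "location" ([column, row] in pixels: a listed point, or the origin of a listed thing).
The state is a dict: "time_s": time; "qpos": joint angles; "qvel": joint speeds; "effort": joint torques, N m; "ee_pos": TCP position; "ee_rot": TCP orientation; "force": force on the tool from outside, world axes, zero at the start; "torque": the same for the moment, N m; "gripper_width": finger opening in mm; "gripper_force": force on a finger pad.
Only numpy, scipy, OpenCV 4.12 (cv2) and the standard library are available. Lean on these libraries where they do the work, as an engineer would, in place of code of your own. Each camera call takes 0.05 s, during which the arm holds its last target. There are 200 camera calls.

### The job

The coffee is finished with and tea comes next: tip the standing lid of the yellow caddy over so that it drops shut, and flip the shut lid of the green caddy up and over until it stays leaning open by itself. Only push gently with the fingertips or the outside of the fingers: pinch and lift nothing, and keep both caddies standing where they are (a slip of a finger's width does no harm). Leave everything else alone.

Things in the scene. Friction and masses are not known exactly. Their poses are not given: they have to be found in the camera images.
- green_caddy: loose wooden caddy with a green hinged lid and a green plate on its front, holding wrapped tea sachets; weighted, about 2 kg, 90 mm deep (x), 104 mm wide (y), walls 74 mm high, 80 mm high over the shut lid; some 8 N sideways at lid height tips it. Origin at the centre of its underside, z up; its front (the lip's side) faces -x of its own frame, the hinge is along its +x (far) top edge
- green_caddy_lid (a joint): angle of the green lid in rad: 0 shut (level), 1.95 (112 degrees) open against the stop of the hinge, leaning back away from the robot. It starts shut (0). A freely turning 70 g lid, 6 mm thick, 108 mm wide, its front edge 96 mm from the hinge axis: balance point near 1.5, below it the lid drops shut, above it it drops open, by its own weight within about a second
- green_caddy_hinge (a point): middle of the green lid's hinge axis (the axis is the caddy's y), 77 mm above the caddy's underside and 49 mm behind its centre (caddy's +x)
- green_caddy_lip (a point): middle of the free edge of the green lid's lip, a 44 mm wide, 5 mm thick tongue on the lid's front edge, flared forward and up. Lid shut: 117 mm before the hinge axis (22 mm before the front wall) and 27 mm above it, free in front and below; pushed away and up round the hinge it swings the lid open. Lid open: 68 mm behind the hinge axis and 99 mm above it, pushable from behind
- yellow_caddy: loose wooden caddy with a yellow hinged lid and a yellow plate on its front, holding coffee capsules; weighted, about 2 kg, 90 mm deep (x), 104 mm wide (y), walls 74 mm high, 80 mm high over the shut lid; some 8 N sideways at lid height tips it. Origin at the centre of its underside, z up; its front (the lip's side) faces -x of its own frame, the hinge is along its +x (far) top edge
- yellow_caddy_lid (a joint): angle of the yellow lid in rad: 0 shut (level), 1.95 (112 degrees) open against the stop of the hinge, leaning back away from the robot. It starts open, leaning on its stop. A freely turning 70 g lid, 6 mm thick, 108 mm wide, its front edge 96 mm from the hinge axis: balance point near 1.5, below it the lid drops shut, above it it drops open, by its own weight within about a second
- yellow_caddy_hinge (a point): middle of the yellow lid's hinge axis (the axis is the caddy's y), 77 mm above the caddy's underside and 49 mm behind its centre (caddy's +x)
- yellow_caddy_lip (a point): middle of the free edge of the yellow lid's lip, a 44 mm wide, 5 mm thick tongue on the lid's front edge, flared forward and up. Lid shut: 117 mm before the hinge axis (22 mm before the front wall) and 27 mm above it, free in front and below; pushed away and up round the hinge it swings the lid open. Lid open: 68 mm behind the hinge axis and 99 mm above it, pushable from behind
- mug: old cream mug with a dark green band, 84 mm across, 91 mm high, with a handle; a bystander at the back between the caddies. Origin at the centre of its underside
- spray: white trigger spray bottle with a red head, 268 mm high; a bystander in the back right corner. Origin at the centre of its underside
- tray: flat grey plastic soap tray, 61 x 104 x 8 mm; a bystander on the right. Origin at the centre of its underside
- sardines: white and turquoise oblong tin, 63 x 105 x 26 mm; a bystander at the front right. Origin at the centre of its underside
- spoon: teaspoon with a red handle, 130 mm long, lying at the near edge; a bystander. Origin at the centre of its underside
- candle: small round red tea light, 38 mm across, 16 mm high, at the back left; a bystander. Origin at the centre of its underside
- matches: red matchbox, 36 x 68 x 17 mm, at the back, right of the mug; a bystander. Origin at the centre of its underside

How it is judged:
By the outcome, as a careful person would: the job done as asked, in the order asked, and still so for the second after the job is handed in, with the robot touching nothing.
It also fails if it takes over 54 s, if anything falls off the work surface, if the arm or the gripper's body presses on something with over 40 N, if the wrist force passes 120 N, or if a joint passes its speed limit or range.

## Working session

There is one attempt and no reset: what is moved stays moved. The work goes in short steps, Python scripts to look and compute and a tool call to move; the robot and the scene stay as the last step left them, time stands still between calls to the robot, and variables do not carry over. Pictures are saved under pics/ and viewed, at most 10 in all, crops included, and the job is handed in when it is done.

Besides the shell and the picture viewer there is one more tool, called as name(argument=value, ...) on one line, values as JSON. arm_command: Moves the arm, as the interface text tells. Its arguments: {"type":"object","properties":{"motion":{"type":"array"},"jaw":{"type":"number"},"newtons":{"type":"number"}},"required":["motion"]}

```bash
mkdir -p pics; cat > h.py <<'E'
from workcell import env
import numpy as np, cv2
def ray(cam,px):
    m=env.camera_model(cam); d=np.array([(px[0]-m['cx'])/m['fx'],(px[1]-m['cy'])/m['fy'],1.])
    return np.array(m['eye'],float), np.array(m['rotation'],float)@d
def tri(p1,p2,c1='scene',c2='top'):
    e1,d1=ray(c1,p1);e2,d2=ray(c2,p2)
    t=np.linalg.lstsq(np.c_[d1,-d2],e2-e1,rcond=None)[0]
    a=e1+d1*t[0];b=e2+d2*t[1]; return (a+b)/2,np.linalg.norm(a-b)
def deproj(cam,px,D):
    u,v=int(round(px[0])),int(round(px[1])); w=D[max(0,v-1):v+2,max(0,u-1):u+2]; w=w[w>0]
    if not len(w): return None
    e,d=ray(cam,px); return e+d*np.median(w)
E
python3 - <<'E'
from h import *
ims={}
for c in('scene','top'):
    im,D=env.grab_frame(c); cv2.imwrite(f'pics/{c}1.png',im); ims[c]=D; np.save(f'{c}D.npy',D)
np.set_printoptions(precision=1,suppress=True)
m=env.camera_model('top');print(m['eye'],m['rotation'],m['fx'])
m=env.camera_model('scene');print(m['eye'],m['rotation'],m['fx'])
for n in ['green_caddy','green_caddy_hinge','green_caddy_lip','yellow_caddy','yellow_caddy_hinge','yellow_caddy_lip','mug','spray','candle','matches']:
    r={}
    for c in('scene','top'):
        p=env.pinpoint(c,n); 
        if p: r[c]=p[0]; print(n,c,np.array(p[0]['location']),round(p[0]['score'],2),deproj(c,p[0]['location'],ims[c]))
    if len(r)==2: print('  tri',*tri(r['scene']['location'],r['top']['location']))
print(env.state())
E
```

```text
[ 457.8 -194.5 1006.9] [-176.7   -0.7  -91. ] 383.4580006145492
[959.7 -34.3 770.3] [-143.2    0.1  109.3] 394.5835052936457
green_caddy scene [372.8 259.9] 0.63 [71526.2 70532.3 71336.8]
green_caddy top [264.5 199.2] 0.6 [-58890.9 -59543.3 -58341.9]Traceback (most recent call last):
  File "<stdin>", line 13, in <module>
  File "h.py", line 8, in tri
    t=np.linalg.lstsq(np.c_[d1,-d2],e2-e1,rcond=None)[0]
      ~~~~~~~~~~~~~~~^^^^^^^^^^^^^^^^^^^^^^^^^^^^^^^^
    raise LinAlgError('Incompatible dimensions')
numpy.linalg.LinAlgError: Incompatible dimensions
```

```bash
sed -i "s/np.array(m\['rotation'\],float)@d/R(m['rotation'])@d/; s/^import numpy.*/&\nfrom scipy.spatial.transform import Rotation\nR=lambda e: Rotation.from_euler('xyz',e,degrees=True).as_matrix()/" h.py
python3 - <<'E'
from h import *
ims={c:np.load(f'{c}D.npy') for c in('scene','top')}
np.set_printoptions(precision=1,suppress=True)
for n in ['green_caddy','green_caddy_hinge','green_caddy_lip','yellow_caddy','yellow_caddy_hinge','yellow_caddy_lip','mug','spray','candle','matches']:
    r={}
    for c in('scene','top'):
        p=env.pinpoint(c,n)
        if p: r[c]=p[0]; print(n,c,np.array(p[0]['location']),round(p[0]['score'],2),deproj(c,p[0]['location'],ims[c]))
    if len(r)==2: print('  tri',*tri(r['scene']['location'],r['top']['location']))
s=env.state();print({k:s[k] for k in('time_s','ee_pos','ee_rot','force')}); print(env.camera_model('wrist'))
E
```

```text
green_caddy scene [372.8 259.9] 0.63 [564.3 -52.2  58.6]
green_caddy top [264.5 199.2] 0.6 [512.5 -66.   81.2]
  tri [518.9 -53.  -22.2] 2.6984914348646427
green_caddy_hinge scene [371.1 259.6] 0.97 [564.5 -55.6  58. ]
green_caddy_hinge top [258.3 177.6] 0.94 [565.2 -51.3  80.2]
  tri [567.7 -52.3  65.9] 6.575153157424086
green_caddy_lip scene [389.6 204.8] 0.81 [373.7 -52.5   0. ]
green_caddy_lip top [259.9 222.4] 0.84 [456.8 -58.  104.3]
  tri [455.9 -54.1 106.1] 8.479553253777116
yellow_caddy scene [285.1 197.1] 0.61 [ 476.7 -278.2   60.9]
yellow_caddy top [358.5 230.4] 0.89 [ 431.6 -299.5    5. ]
  tri [ 431.4 -300.8   -5.5] 0.5094571145825537
yellow_caddy_hinge scene [277.7 193. ] 0.74 [ 496.9 -284.6   98. ]
yellow_caddy_hinge top [360.1 210.1] 0.56 [ 482.4 -296.5   80.8]
  tri [ 481.9 -295.1   75.4] 4.141387972234439
yellow_caddy_lip scene [261.8 189.2] 0.64 [ 549.7 -289.4  172.5]
yellow_caddy_lip top [359.9 179.2] 0.64 [ 547.4 -287.2  174.6]
  tri [ 548.3 -288.8  170.9] 2.6204778096791728
mug scene [298.1 280.3] 0.91 [ 666.4 -173.7   83.5]
mug top [318. 155.] 0.86 [ 631.3 -197
[... 222 characters left out ...]
ne [385.1 318.6] 0.69 [653.3   1.6   6.6]
candle top [245.1 150.3] 0.73 [646.1  -6.    7.8]
  tri [648.4  -0.4  -7.5] 5.536915280316084
matches scene [250.3 261. ] 0.94 [ 629.4 -299.9   15.5]
matches top [362.7 158.6] 0.6 [ 618.5 -313.5   15.1]
  tri [ 620.5 -312.2   -7.6] 8.564133352219574
{'time_s': 1.2, 'ee_pos': array([212.1, 534.5, 228. ]), 'ee_rot': array([180. ,   0. , 158.4]), 'force': array([0.2, 0.6, 1.6])}
{'fx': 310.3632540717185, 'fy': 310.3632540717185, 'cx': 318.3601402765549, 'cy': 200.25128906447677, 'hand_eye': array([[   0. ,   -1. ,   -0.3,   81. ],
       [   1. ,    0. ,    0. ,    0.3],
       [  -0. ,   -0.3,    1. , -156.5],
       [   0. ,    0. ,    0. ,    1. ]])}
```

View pics/scene1.png

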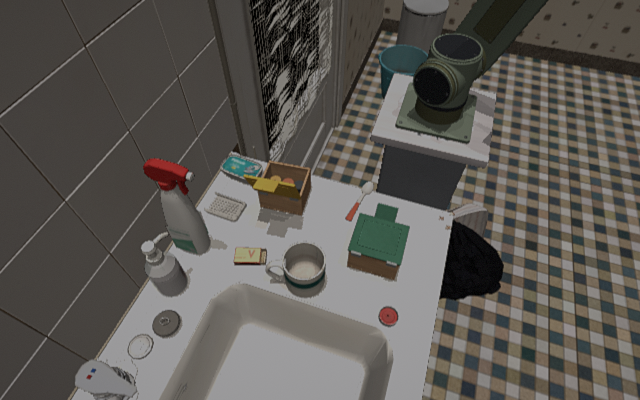

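View pics/top1.png

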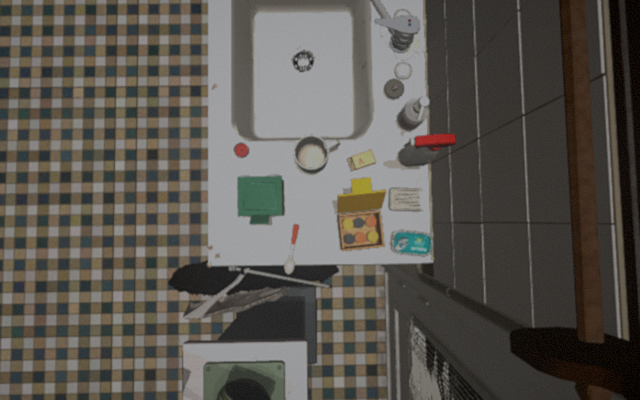

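The scene view shows the green caddy shut (column 380, row 240) with its lip toward the robot at (388,212). The yellow caddy stands open at (285,188), with the mug between and behind them and the spray bottle behind right. The top view agrees: green lip at (260,219), yellow lip at (361,185), both caddies nearly square to the base axes.

```bash
python3 - <<'E'
from h import *
np.set_printoptions(precision=1,suppress=True)
D=np.load('topD.npy'); im=cv2.imread('pics/top1.png')
m=env.camera_model('top'); v,u=np.mgrid[:400,:640]
d=np.stack([(u-m['cx'])/m['fx'],(v-m['cy'])/m['fy'],np.ones(u.shape)],-1)*D[...,None]
P=d@R(m['rotation']).T+np.array(m['eye'])
hsv=cv2.cvtColor(im,cv2.COLOR_BGR2HSV).astype(int); H,S=hsv[...,0],hsv[...,1]
x,y,z=P[...,0],P[...,1],P[...,2]
g=(D>0)&(H>60)&(H<90)&(S>80)&(x>400)&(x<620)&(y>-130)&(y<20)&(z>70)
lid=P[g&(z<84)]; lip=P[g&(z>87)]
r=cv2.minAreaRect(lid[:,:2].astype(np.float32)); print('green lid',r,lid[:,2].mean()); print('lip',lip.min(0),lip.max(0))
yl=(D>0)&(H>18)&(H<32)&(S>120)&(x>460)&(x<600)&(y>-370)&(y<-220)&(z>85)
p=P[yl]; print('yellow',len(p),p.min(0),p.max(0)); 
a=p[p[:,2]<160]; print(np.c_[a,np.ones(len(a))][:1]); 
n=np.linalg.svd(a-a.mean(0))[2][2]; print('lid normal',n,a.mean(0)); b=p[p[:,2]>166]; print('tongue',b.min(0),b.max(0),b.mean(0))
w=(D>0)&(z>40)&(z<90)&(x>370)&(x<500)&(y>-370)&(y<-220); print('ybox',cv2.minAreaRect(P[w&(z>66)][:,:2].astype(np.float32)))
s=(D>0)&(z>180)&(x>500)&(x<720)&(y>-520)&(y<-300); q=P[s]; print('spray head',q.min(0),q.max(0))
E
```

```text
green lid ((520.6529541015625, -54.912017822265625), (102.04768371582031, 92.40261840820312), 89.33738708496094) 81.05555581041538
lip [457.5 -72.9  89.1] [469.5 -37.  106.9]
yellow 1252 [ 460.9 -370.    85.2] [ 583.8 -239.2  809.9]
[[ 517.7 -324.   159.7    1. ]]
lid normal [ 0.9  0.1 -0.4] [ 499.9 -292.5  123.9]
tongue [ 460.9 -370.   166.1] [ 583.8 -243.5  809.9] [ 532.8 -325.6  455.6]
ybox ((438.4442443847656, -298.2068176269531), (97.71266174316406, 107.42733001708984), 5.106695175170898)
spray head [ 500.  -501.2  180. ] [ 720.  -367.4  809.9]
```

arm_command(motion=[{"offset": [0.03,0,-0.04],"spin": 0.18},{"offset": [0,-0.06,0],"spin": 0.18},{"offset": [0,-0.06,0],"spin": 0.18},{"offset": [0,-0.06,0],"spin": 0.18},{"offset": [0,-0.06,0],"spin": 0.18}], jaw=0)

```text
time_s: 1.82
ee_pos: [14.7, 387.6, 268.2]
ee_rot: [180.0, -0.1, 107.4]
force: [-0.3, 0.6, -0.3]
gripper_width: 43.8
gripper_force: 0.0
```

arm_command(motion=[{"offset": [0,0.06,0],"spin": 0.18},{"offset": [0,0.06,0],"spin": 0.037},{"offset": [-0.03,0.05,0],"spin": 0},{"offset": [-0.03,0.05,0],"spin": 0},{"offset": [-0.03,0.05,0],"spin": 0}])

```text
time_s: 2.45
ee_pos: [291.7, 338.9, 268.2]
ee_rot: [180.0, -0.0, 95.3]
force: [-1.1, 0.9, -0.1]
gripper_width: 0.6
gripper_force: 0.0
```

arm_command(motion=[{"offset": [-0.05,0.035,0],"spin": 0},{"offset": [-0.05,0.035,0],"spin": 0},{"offset": [-0.05,0.035,0],"spin": 0},{"offset": [-0.05,0.035,0],"spin": 0},{"offset": [-0.05,0.035,0],"spin": 0}])

```text
time_s: 3.08
ee_pos: [488.7, 105.4, 268.3]
ee_rot: [179.9, -0.0, 95.3]
force: [1.3, 0.3, 1.0]
gripper_width: 0.2
gripper_force: 0.0
```

arm_command(motion=[{"offset": [-0.055,0.02,0],"spin": 0},{"offset": [-0.055,0.02,0],"spin": 0},{"offset": [-0.055,0.02,0],"spin": 0},{"offset": [-0.05,0.02,0],"spin": 0},{"offset": [0,0,0],"spin": 0}])

```text
time_s: 3.7
ee_pos: [588.3, -102.8, 267.1]
ee_rot: [-180.0, 0.0, 95.1]
force: [-0.6, 0.7, -0.4]
gripper_width: 0.7
gripper_force: 0.0
```

arm_command(motion=[{"offset": [-0.06,0,0],"spin": 0},{"offset": [-0.06,0,0],"spin": 0},{"offset": [-0.06,0,0],"spin": 0},{"offset": [0,0,0],"spin": 0},{"offset": [0,0,0],"spin": 0}])

```text
time_s: 4.32
ee_pos: [603.8, -277.5, 267.9]
ee_rot: [-180.0, -0.1, 95.4]
force: [-0.2, -0.7, 0.1]
gripper_width: 0.4
gripper_force: 0.0
```

arm_command(motion=[{"offset": [0,0,0.035],"spin": 0},{"offset": [0,0,0.035],"spin": 0},{"offset": [0,0,0.033],"spin": 0},{"offset": [0,0,0],"spin": 0},{"offset": [0,0,0],"spin": 0}])

```text
time_s: 4.95
ee_pos: [604.9, -277.8, 166.9]
ee_rot: [179.9, 0.1, 95.4]
force: [-0.3, -0.2, 0.2]
gripper_width: 0.0
gripper_force: 0.0
```

```bash
python3 - <<'E'
from h import *
a,_=env.grab_frame('scene'); b,_=env.grab_frame('top')
f=lambda im,x,y: cv2.resize(im[y:y+150,x:x+200],(400,300),interpolation=cv2.INTER_CUBIC)
cv2.imwrite('pics/y2.png',np.hstack([f(a,180,110),f(b,260,120)]))
E
```

```text
(no output)
```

View pics/y2.png

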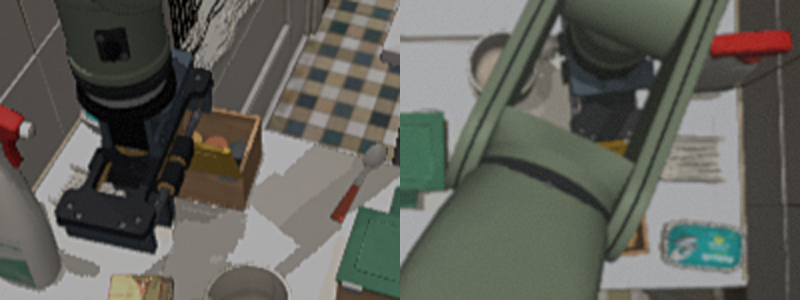

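The finger now stands behind the yellow lid, which is still up (crop at about column 215, row 155), and nothing is in the way. Next I push toward the robot.

arm_command(motion=[{"offset": [-0.006,-0.015,0],"spin": 0},{"offset": [-0.004,-0.015,0],"spin": 0},{"offset": [0,-0.01,0],"spin": 0},{"offset": [0,-0.008,0],"spin": 0},{"offset": [0,-0.008,-0.001],"spin": 0}])

```text
time_s: 5.68
ee_pos: [548.6, -294.0, 166.1]
ee_rot: [180.0, -0.0, 95.3]
force: [-0.3, 0.1, -0.3]
gripper_width: 0.3
gripper_force: 0.2
```

arm_command(motion=[{"offset": [0,-0.007,-0.002],"spin": 0},{"offset": [0,-0.007,-0.002],"spin": 0},{"offset": [0,-0.007,-0.002],"spin": 0},{"offset": [0,-0.007,-0.002],"spin": 0},{"offset": [0,-0.006,-0.002],"spin": 0}])

```text
time_s: 6.3
ee_pos: [514.8, -297.1, 176.1]
ee_rot: [-180.0, -0.0, 95.3]
force: [0.2, 0.2, 0.6]
gripper_width: 0.4
gripper_force: 0.0
```

```bash
python3 - <<'E'
from h import *
np.set_printoptions(precision=1,suppress=True)
a,_=env.grab_frame('scene')
f=lambda im,x,y: cv2.resize(im[y:y+150,x:x+200],(600,450),interpolation=cv2.INTER_CUBIC)
cv2.imwrite('pics/y3.png',f(a,180,110)); s=env.state(); print(s['ee_pos'],s['force'])
E
```

```text
[ 514.2 -297.2  176.4] [-0.3  0.1  1.3]
```

View pics/y3.png

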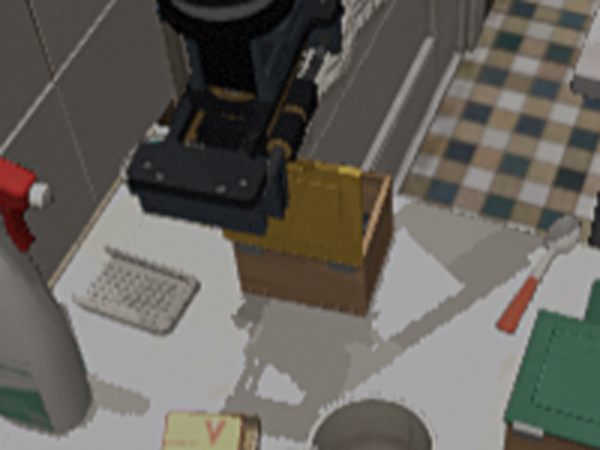

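The lid is about upright (crop near column 315, row 215). It needs a little more push.

arm_command(motion=[{"offset": [0,-0.007,-0.001],"spin": 0},{"offset": [0,-0.007,0],"spin": 0},{"offset": [0,-0.007,0],"spin": 0},{"offset": [0,-0.006,0],"spin": 0},{"offset": [0,0,0],"spin": 0}])

```text
time_s: 6.98
ee_pos: [488.0, -299.6, 177.1]
ee_rot: [180.0, -0.0, 95.3]
force: [0.4, -0.4, -0.4]
gripper_width: 0.6
gripper_force: 0.0
```

arm_command(motion=[{"offset": [0,0,-0.01],"spin": 0},{"offset": [0,0,-0.03],"spin": 0},{"offset": [0,0,-0.04],"spin": 0},{"offset": [0,0,0],"spin": 0},{"offset": [0,0,0],"spin": 0}])

```text
time_s: 7.6
ee_pos: [488.3, -299.4, 256.9]
ee_rot: [-180.0, -0.0, 95.3]
force: [-0.1, 0.3, -0.5]
gripper_width: 0.2
gripper_force: 0.0
```

```bash
python3 - <<'E'
from h import *
np.set_printoptions(precision=1,suppress=True)
a,D=env.grab_frame('scene')
f=lambda im,x,y: cv2.resize(im[y:y+150,x:x+200],(600,450),interpolation=cv2.INTER_CUBIC)
cv2.imwrite('pics/y4.png',f(a,180,110)); s=env.state(); print(s['ee_pos'],s['force'])
E
```

```text
[ 488.  -299.2  256.1] [-0.3 -0.7 -0.8]
```

View pics/y4.png

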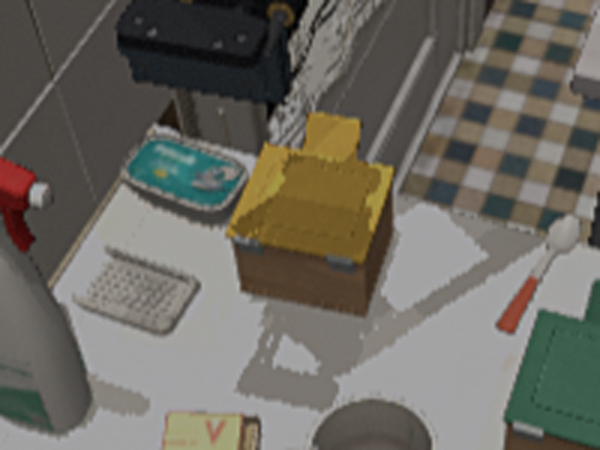

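The yellow lid is shut and flat, with its lip toward the robot at crop (332,140). Next is the green caddy.

arm_command(motion=[{"offset": [0,0,0],"spin": 0.105},{"offset": [0.05,-0.016,0],"spin": 0},{"offset": [0.05,-0.016,0],"spin": 0},{"offset": [0.05,-0.016,0],"spin": 0},{"offset": [0.05,-0.016,0],"spin": 0}])

```text
time_s: 8.28
ee_pos: [425.5, -97.2, 255.8]
ee_rot: [-179.9, -0.1, 89.3]
force: [-0.1, 0.1, 0.7]
gripper_width: 0.6
gripper_force: 0.0
```

arm_command(motion=[{"offset": [0.045,-0.016,0],"spin": 0},{"offset": [0,0,0.03],"spin": 0},{"offset": [0,0,0.03],"spin": 0},{"offset": [0,0,0],"spin": 0},{"offset": [0,0,0],"spin": 0}])

```text
time_s: 8.9
ee_pos: [411.7, -53.8, 197.4]
ee_rot: [180.0, -0.0, 89.3]
force: [-0.6, 0.2, -0.1]
gripper_width: 0.3
gripper_force: 0.0
```

arm_command(motion=[{"offset": [0,0,0.04],"spin": 0},{"offset": [0,0,0.04],"spin": 0},{"offset": [0,0,0.022],"spin": 0},{"offset": [0,0.01,0],"spin": 0},{"offset": [0,0.008,0],"spin": 0}])

```text
time_s: 9.52
ee_pos: [431.8, -54.3, 96.5]
ee_rot: [179.8, 0.0, 89.3]
force: [0.6, 0.1, 0.6]
gripper_width: -0.0
gripper_force: 0.0
```

```bash
python3 - <<'E'
from h import *
np.set_printoptions(precision=1,suppress=True)
a,D=env.grab_frame('scene')
f=lambda im,x,y: cv2.resize(im[y:y+120,x:x+160],(640,480),interpolation=cv2.INTER_CUBIC)
cv2.imwrite('pics/g1.png',f(a,310,150)); s=env.state(); print(s['ee_pos'],s['force'])
e=env.camera_model('scene')
for p in ([429,-53,100],[429,-53,80],[452,-54.5,104]):
    q=R(e['rotation']).T@(np.array(p)-e['eye']); u=np.array([e['fx']*q[0]/q[2]+e['cx'],e['fy']*q[1]/q[2]+e['cy']]); print(u,(u-[310,150])*4)
E
```

```text
[433.1 -54.3  96.7] [ 1.4 -1.1  0.5]
[390.5 197. ] [322.  187.9]
[389.1 202.5] [316.5 210.2]
[387.6 203.9] [310.5 215.7]
```

View pics/g1.png

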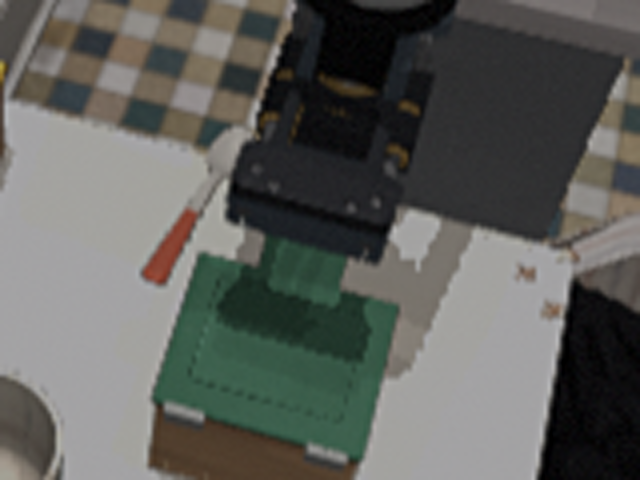

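The finger stands centred just in front of the green lip (crop 305,250).

arm_command(motion=[{"offset": [0,0.003,0],"spin": 0},{"offset": [0,0.003,0],"spin": 0},{"offset": [0,0,0],"spin": 0}])

```text
time_s: 9.95
ee_pos: [435.6, -53.9, 95.3]
ee_rot: [180.0, -0.0, 89.3]
force: [0.5, -0.5, -0.2]
gripper_width: 0.4
gripper_force: 0.0
```

arm_command(motion=[{"offset": [0,0.002,0],"spin": 0},{"offset": [0,0.002,0],"spin": 0},{"offset": [0,0,0],"spin": 0}])

```text
time_s: 10.32
ee_pos: [439.5, -54.0, 95.0]
ee_rot: [180.0, -0.0, 89.3]
force: [0.2, 0.0, 0.2]
gripper_width: 0.8
gripper_force: 0.0
```

arm_command(motion=[{"offset": [0,0.002,0],"spin": 0},{"offset": [0,0.001,0],"spin": 0},{"offset": [0,0,0],"spin": 0}])

```text
time_s: 10.7
ee_pos: [441.7, -54.0, 94.8]
ee_rot: [-179.9, -0.0, 89.3]
force: [-1.0, -0.1, 0.8]
gripper_width: 0.7
gripper_force: 1.1
```

arm_command(motion=[{"offset": [0,0.002,0],"spin": 0},{"offset": [0,0.003,-0.006],"spin": 0},{"offset": [0,0.003,-0.009],"spin": 0},{"offset": [0,0.004,-0.01],"spin": 0},{"offset": [0,0,0],"spin": 0}])

```text
time_s: 11.32
ee_pos: [450.7, -53.8, 119.8]
ee_rot: [-179.5, -0.0, 89.3]
force: [-10.1, -0.8, 4.3]
gripper_width: 0.5
gripper_force: 5.3
```

```bash
python3 - <<'E'
from h import *
np.set_printoptions(precision=1,suppress=True)
a,D=env.grab_frame('scene')
f=lambda im,x,y: cv2.resize(im[y:y+120,x:x+160],(640,480),interpolation=cv2.INTER_CUBIC)
cv2.imwrite('pics/g2.png',f(a,310,150)); s=env.state(); print(s['ee_pos'],s['force'])
E
```

```text
[450.5 -53.8 119.5] [-8.9 -0.2  4.1]
```

View pics/g2.png

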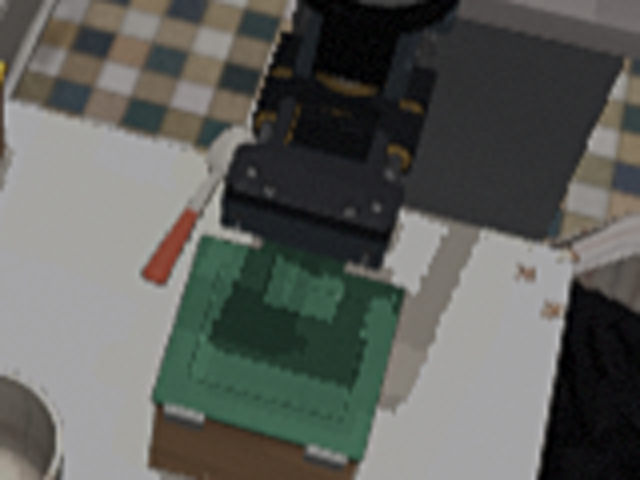

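The green lid is coming up, but the finger presses too hard in x, so I move up without going further away.

arm_command(motion=[{"offset": [0,0,-0.006],"spin": 0},{"offset": [0,0,-0.006],"spin": 0},{"offset": [0,0,0],"spin": 0}])

```text
time_s: 11.75
ee_pos: [455.3, -54.3, 132.7]
ee_rot: [179.9, 0.0, 89.3]
force: [-0.6, 0.6, -0.1]
gripper_width: 0.2
gripper_force: 0.3
```

arm_command(motion=[{"offset": [0,0.004,-0.007],"spin": 0},{"offset": [0,0.005,-0.007],"spin": 0},{"offset": [0,0.006,-0.007],"spin": 0},{"offset": [0,0.006,-0.006],"spin": 0},{"offset": [0,0,0],"spin": 0}])

```text
time_s: 12.38
ee_pos: [476.5, -54.6, 159.6]
ee_rot: [179.9, 0.0, 89.3]
force: [-0.5, -0.0, -0.6]
gripper_width: 0.6
gripper_force: 0.2
```

arm_command(motion=[{"offset": [0,0.007,-0.004],"spin": 0},{"offset": [0,0.007,-0.004],"spin": 0},{"offset": [0,0.008,-0.003],"spin": 0},{"offset": [0,0.008,-0.002],"spin": 0},{"offset": [0,0,0],"spin": 0}])

```text
time_s: 13.0
ee_pos: [506.3, -54.8, 172.1]
ee_rot: [179.9, -0.0, 89.3]
force: [-0.2, -0.2, 0.6]
gripper_width: 0.5
gripper_force: 0.1
```

```bash
python3 - <<'E'
from h import *
np.set_printoptions(precision=1,suppress=True)
a,D=env.grab_frame('scene')
f=lambda im,x,y: cv2.resize(im[y:y+120,x:x+160],(640,480),interpolation=cv2.INTER_CUBIC)
cv2.imwrite('pics/g3.png',f(a,310,150)); s=env.state(); print(s['ee_pos'],s['force'])
E
```

```text
[505.7 -54.8 171.9] [-0.9  0.6  0.6]
```

View pics/g3.png

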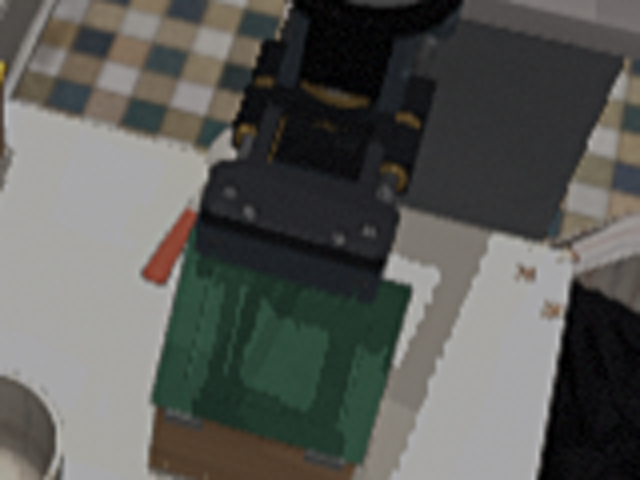

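The green lid is about halfway up and following the finger, and the caddy has not moved.

arm_command(motion=[{"offset": [0,0.008,0],"spin": 0},{"offset": [0,0.008,0],"spin": 0},{"offset": [0,0.008,0],"spin": 0},{"offset": [0,0.007,0],"spin": 0},{"offset": [0,0.006,0],"spin": 0}])

```text
time_s: 13.68
ee_pos: [542.9, -55.2, 171.7]
ee_rot: [-180.0, -0.0, 89.3]
force: [-0.3, 0.4, -0.6]
gripper_width: -0.2
gripper_force: 0.1
```

arm_command(motion=[{"offset": [0,0.006,0],"spin": 0},{"offset": [0,0.006,0],"spin": 0},{"offset": [0,0.006,0],"spin": 0},{"offset": [0,0.005,0],"spin": 0},{"offset": [0,0,0],"spin": 0}])

```text
time_s: 14.3
ee_pos: [565.6, -55.5, 171.9]
ee_rot: [180.0, -0.0, 89.3]
force: [-0.5, -0.2, 0.3]
gripper_width: 0.1
gripper_force: 0.0
```

```bash
python3 - <<'E'
from h import *
np.set_printoptions(precision=1,suppress=True)
a,D=env.grab_frame('scene')
f=lambda im,x,y: cv2.resize(im[y:y+120,x:x+160],(640,480),interpolation=cv2.INTER_CUBIC)
cv2.imwrite('pics/g4.png',f(a,310,150)); s=env.state(); print(s['ee_pos'],s['force'])
E
```

```text
[565.4 -55.5 171.9] [ 1.6  0.1 -0.1]
```

View pics/g4.png

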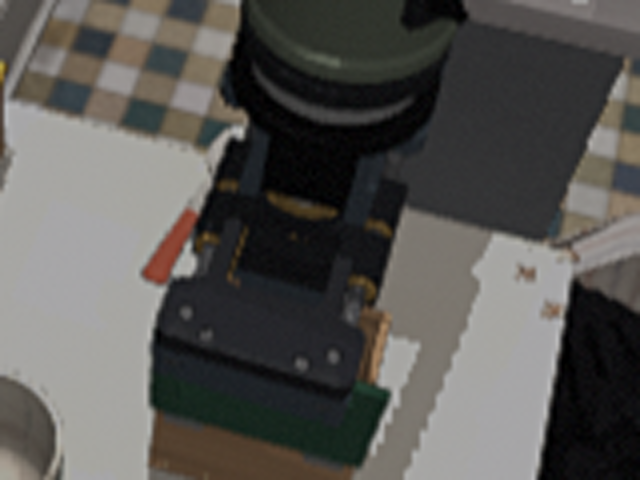

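arm_command(motion=[{"offset": [0,0.005,0],"spin": 0},{"offset": [0,0.004,0],"spin": 0},{"offset": [0,0,0],"spin": 0},{"offset": [0,0,0],"spin": 0},{"offset": [0,0,0],"spin": 0}])

```text
time_s: 14.98
ee_pos: [574.2, -55.6, 172.0]
ee_rot: [-180.0, -0.0, 89.3]
force: [0.2, -0.5, -0.3]
gripper_width: 0.3
gripper_force: 0.0
```

arm_command(motion=[{"offset": [0,-0.01,0],"spin": 0},{"offset": [0,-0.04,-0.02],"spin": 0},{"offset": [0,-0.04,-0.03],"spin": 0},{"offset": [0,-0.04,-0.04],"spin": 0},{"offset": [0,-0.04,-0.04],"spin": 0}])

```text
time_s: 15.6
ee_pos: [402.0, -53.4, 302.9]
ee_rot: [-180.0, -0.0, 89.3]
force: [0.2, -0.6, 0.6]
gripper_width: 0.4
gripper_force: 0.0
```

arm_command(motion=[{"offset": [0.04,-0.03,0],"spin": 0},{"offset": [0.05,0,0],"spin": 0},{"offset": [0.05,0,0],"spin": 0},{"offset": [0.05,0,0],"spin": 0},{"offset": [0.05,0,0],"spin": 0}])

```text
time_s: 16.23
ee_pos: [376.2, 188.0, 302.1]
ee_rot: [180.0, -0.0, 89.3]
force: [0.5, 0.1, 0.7]
gripper_width: 0.4
gripper_force: 0.0
```

arm_command(motion=[{"offset": [0,0,0],"spin": 0},{"offset": [0,0,0],"spin": 0},{"offset": [0,0,0],"spin": 0},{"offset": [0,0,0],"spin": 0},{"offset": [0,0,0],"spin": 0}])

```text
time_s: 16.85
ee_pos: [377.3, 186.1, 302.1]
ee_rot: [180.0, -0.0, 89.2]
force: [-0.6, 0.1, 0.5]
gripper_width: 0.5
gripper_force: 0.0
```

```bash
python3 - <<'E'
from h import *
np.set_printoptions(precision=1,suppress=True)
a,D=env.grab_frame('scene'); b,_=env.grab_frame('top')
f=lambda im,x,y: cv2.resize(im[y:y+210,x:x+280],(400,300),interpolation=cv2.INTER_CUBIC)
cv2.imwrite('pics/end.png',np.hstack([f(a,180,120),f(b,200,100)])); s=env.state(); print(s['ee_pos'],s['force'])
E
```

```text
[377.3 186.4 302.1] [0.7 0.1 0.5]
```

View pics/end.png

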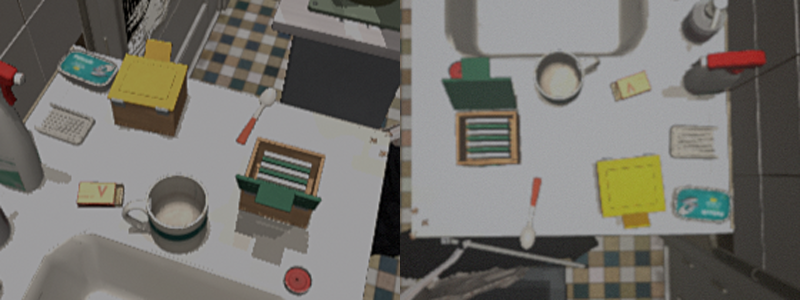

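The final picture shows the yellow lid shut (scene crop 150,80) and the green lid leaning open with the sachets visible (280,190). The bystanders are in place and the arm is clear.

```bash
python3 -c "
from workcell import env
print(env.job_done())"
```

```text
the job is handed in; nothing more can be done
None
```

I tipped the yellow lid shut first, then flipped the green lid open, where it leans by itself; both caddies look unmoved, the rest is undisturbed, and I handed the job in at about 17 s. The only firm contact was a brief 10 N or so on the green lip, which I eased off at once.

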